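# Mark the shank line, then hold the template open

## Robot

A 6-joint arm with a two-finger parallel gripper is mounted at the origin on the work surface. World frame = base frame: x ahead of the robot, y to its left, z up, the work surface at z = 0. Lengths are in m, angles in rad, forces in N, time in s.
With the tool pointing down it reaches from about 0.35 to 0.975 m from the base axis. Payload 17.4 kg.
Tool frame: the origin (TCP) lies at the centre of the arm's flange, where the gripper is bolted on; the fingertips stand nose_length ahead of it and the grasp point (between the pads) lies 155 mm ahead of it (nose_length is the distance from the TCP to the fingertips, in m); z points along the fingers, y is the line along which they close (so a half turn about z gives the same grasp; the last joint's range is limited). The gripper opens to 85 mm and grips with 20 to 120 N. Pads are 22 mm wide; open, the fingers measure 114 mm over their backs; the gripper's body (76 mm by 85 mm) begins 54 mm behind the grasp point. The pads swing forward as they close: fully open they stand 13 mm farther back than shut.
Start: joints at [1.288, 0.116, 1.442, -0, 1.584, -0.038], TCP at [0.164, 0.655, 0.405] pointing down, gripper open.
Joint ranges: [-2.83, 2.83], [-0.83, 2.19], [0.07, 2.5], [-1.14, 4.28], [0.01, 3], [-2.97, 2.97]. Speed limits (rad/s): [1.89, 1.89, 2.22, 3.14, 3.14, 3.14].

## Interface

Orientations are given as a unit quaternion [w, x, y, z].
In Python, from plant import sense, grab_frame, camera_info, sign_off, nose_length gives the robot as it stands.
- The arm moves only by the tool carry_out, never from a script. Its arguments are lists of equal length, an entry for each row: "dp": the shift along the tool's x, y, z in cm, a list of three; "turn": the turn, a rotation vector about the tool's x, y, z in rad, a list of three; "grip": the closure, from 0 (fully open) to 1 (shut). In form: {"dp": [[tx, ty, tz], ...], "turn": [[wx, wy, wz], ...], "grip": [grip, ...]}. A call has exactly 5 rows; each row shifts and turns the commanded pose from where the row before left it, along the tool's axes as they then stand; what a row does not reach is not made up. A row lasts 1/10 s, in which the tool goes at most 50 mm and 8.59 degrees, less where a joint would pass 70% of its speed; a pose out of reach is approached as far as the arm can. A call is refused whole if a number of a shift passes 5 or a number of a turn 0.15, either way. A call with a gripper value outside its range is refused whole. The fingers move at their own pace and stop on an object; "grip_force" is the grip in N (left out, the last holds). Time passes only in rows, so rows that do not move let the fingers close, or fill a call up. It gives the time, the measured TCP pose, the force, the opening and the grip force at its end, in the units of the state.
- sense(): the state, without advancing time (a new reading comes with each control period).
- grab_frame(name): name is "side" or "top" or "wrist"; returns (picture, depth): 384x512x3 uint8, red, green, blue; 384x512 float32, m along the optical axis (not along the pixel's ray), 0 where there is no reading.
- camera_info(name): a dict with "fx", "fy", "cx", "cy" (pixels), "world_to_cam" (4x4, takes a point from world to camera coordinates). Camera axes: x right, y up, looking along -z (the intrinsics and any distortion apply to the point x, -y, -z); pixel columns grow to the right and rows downward; lengths in m; the calibration is good to about 2 mm. The wrist camera is an equidistant fisheye: a pixel r from the principal point sees the ray r / f radians off the axis. A picture is of the moment at which its call begins: read the wrist's pose just before it. camera_info takes no time and is no camera call; for the wrist camera it gives the pose at the moment of the call.
- sign_off(): hands the job in; it is judged then, once.
The state is a dict: "time": time; "joint_positions": joint angles; "qd": joint speeds; "joint_efforts": joint torques, N m; "position": TCP position; "ee_rot": TCP orientation; "contact_force": force on the tool from outside, world axes, zero at the start; "wrist_torque": the same for the moment, N m; "width": finger opening in m; "grasp_force": force on a finger pad.
Only numpy, scipy, OpenCV 4.12 (cv2) and the standard library are available. Lean on these libraries where they do the work, as an engineer would, in place of code of your own. Each camera call takes 0.05 s, during which the arm holds its last target. There are 200 camera calls.

## Task

Take the paint marker from its stand and mark the shank line on the insole through the slot of the closed green template: set the nib down gently at the red-dot end and draw it slowly (2 to 3 cm a second), always pressed on the insole, to the far end of the slot. Stand the marker back in its hole, let go, then lift the template by its black T-knob to 60 degrees, without letting it slam, and finish still holding it open there so that I can take the insole out. Leave the insole in its pegs, and the glue pot, bottle, hammer and shoe last where they are.

Things in the scene. Friction and masses are not known exactly. Their poses are not given: they have to be found in the camera images.
- jig: Marking jig, fixed: plywood board 180 (x) by 300 (y) by 12 mm thick, carrying the insole between 4 mm pegs and over it the hinged green template. Origin under the board's centre on the bench; x points to the hinge (far side), y along the insole from heel to toe, z up. Turned up to 0.35 rad about z.
- template (a joint): Opening angle of the template, rad: 0 lying shut, 1.047 is 60 degrees. Green plastic plate 141 (jig x) by 180 (jig y) by 4 mm, about 0.4 kg, top 21.5 mm above the bench when shut. It turns on a free-running piano hinge along its far edge and falls shut when let go below about 1.3 rad. The insole's toe sticks out beside it.
- template_knob (a point): Centre of the black T-knob: a bar 36 mm long along the hinge axis (jig y), 22 mm diameter, flat ends, on a 10 mm stem near the middle of the template's front edge (robot side); 32 mm above the template's top, 53.5 mm above the bench when shut; moves with it. Pinched from above by its two ends (fingers closing along jig y), it turns between the pads while the gripper stays pointing down.
- template_hinge (a point): Point on the hinge axis, 23.5 mm above the bench, level with the knob along jig y; fixed to the jig. The axis runs along jig y. With the template shut the knob lies 130 mm from the axis towards jig -x and 30 mm above it.
- slot_1 (a point): Start of the line, on the insole's top face (17 mm above the bench, 4.5 mm below the template's top), 7 mm inside the red-dot end of the slot. The slot: 10 mm wide, 110 mm long, one slight bend (9 degrees), edged with white lines; the 8 mm red dot is 9 mm beyond its heel end. slot_1 to slot_6 lie on its centre line, fixed to the jig; it runs straight between them.
- slot_2 (a point): Point of the slot's centre line on the insole, about 20 mm on.
- slot_3 (a point): Point of the slot's centre line on the insole, at its bend, about 23 mm on.
- slot_4 (a point): Point of the slot's centre line on the insole, about 19 mm on.
- slot_5 (a point): Point of the slot's centre line on the insole, about 19 mm on.
- slot_6 (a point): End of the line: centre line of the slot on the insole, about 7 mm inside the slot's other end.
- marker: White paint marker, loose, 130 mm long, about 40 g, upright in its stand. Origin at the nib's tip, z up along the marker. Barrel 17 mm diameter from 38 mm above the tip to the top, grey bands; below it a 10 mm nose tapering to the 4 mm nib, which sticks out 10 mm. The nib is sprung: it gives way up to 4 mm, from about 0.9 N at first to 2.3 N fully in.
- marker_tip (a point): Tip of the marker's nib.
- stand: Wooden block 80 by 80 by 55 mm high, fixed to the bench, with one hole upright in its top. Origin under its centre.
- stand_hole0 (a point): Mouth of the hole, in the middle of the block's top face (55 mm above the bench): 13.5 mm wide, 45 mm deep, chamfered. The marker's nose goes in and the barrel's shoulder rests on the top face, so its tip is then 17 mm above the bench.
- insole: Stiff brown insole blank 252 by 85 by 5 mm thick, loose, lying on the jig's board between the pegs under the template, top face 17 mm above the bench. Origin on its underside at the middle of the jig, axes as the jig's.
- gluepot: Bystander, loose: white square pot 85 mm wide with a mint-green nozzle, 198 mm tall. Origin under its centre.
- bottle: Bystander, loose: small white glue bottle, 38 mm diameter, 105 mm tall. Origin under its centre.
- hammer: Bystander, loose: hammer lying on the bench beyond the jig, about 300 mm long, lying roughly across the robot's view.
- last: Bystander, loose: wooden shoe last about 245 mm long and 85 mm high, beyond the jig. Origin under its middle.

How it is judged:
By the outcome, as a careful person would: the job done as asked, in the order asked, and still so for the second after the job is handed in, while the arm keeps its last pose, push and grip.
It also fails if it takes over 67 s, if anything falls off the work surface, if the arm or the gripper's body presses on something with over 40 N, if the wrist force passes 120 N, or if a joint passes its speed limit or range.

## Working session

There is one attempt and no reset: what is moved stays moved. The work goes in short steps, Python scripts to look and compute and a tool call to move; the robot and the scene stay as the last step left them, time stands still between calls to the robot, and variables do not carry over. Pictures are saved under pics/ and viewed, at most 11 in all, crops included, and the job is handed in when it is done.

Besides the shell and the picture viewer there is one more tool, called after ">>>" by a JSON object that holds its "name" and its "arguments". carry_out: Moves the arm, as the interface text tells. Its arguments: {"type":"object","properties":{"dp":{"type":"array"},"turn":{"type":"array"},"grip":{"type":"array"},"grip_force":{"type":"number"}},"required":["dp","turn","grip"]}

```bash
mkdir -p pics; cat > h.py <<'E'
import numpy as np, cv2
from plant import *
def ray(ci,u,v,fish=False):
    x=(u-ci['cx'])/ci['fx'];y=(v-ci['cy'])/ci['fy']
    if fish:
        r=np.hypot(x,y); s=np.sin(r)/r if r>1e-9 else 1; d=np.array([x*s,-y*s,-np.cos(r)])
    else: d=np.array([x,-y,-1.])
    M=np.linalg.inv(np.array(ci['world_to_cam'])); return M[:3,3],M[:3,:3]@d
def onz(ci,u,v,z,fish=False):
    o,d=ray(ci,u,v,fish); return o+d*(z-o[2])/d[2]
def proj(ci,p):
    q=np.array(ci['world_to_cam'])@np.append(p,1); return ci['cx']+ci['fx']*q[0]/-q[2], ci['cy']+ci['fy']*-q[1]/-q[2]
def cloud(ci,dep):
    v,u=np.mgrid[:dep.shape[0],:dep.shape[1]]
    P=np.stack([(u-ci['cx'])/ci['fx']*dep,-(v-ci['cy'])/ci['fy']*dep,-dep],-1)
    M=np.linalg.inv(np.array(ci['world_to_cam'])); return P@M[:3,:3].T+M[:3,3]
E
python3 - <<'E'
from h import *
print(nose_length() if callable(nose_length) else nose_length); print(sense())
for n in('side','top'):
    im,d=grab_frame(n); np.savez('f_'+n,im=im,d=d); cv2.imwrite(f'pics/{n}.png',im[...,::-1]); print({k:(np.round(v,3).tolist()) for k,v in camera_info(n).items() if not isinstance(v,str)})
a=cv2.hconcat([cv2.imread('pics/top.png')])
cv2.imwrite('pics/top2.png',cv2.resize(a,(800,600),interpolation=cv2.INTER_CUBIC))
E
```

```text
0.1734
{'time': 0.0, 'joint_positions': array([ 1.28817495e+00,  1.16480875e-01,  1.44225510e+00, -2.72301761e-05,
        1.58400463e+00, -3.78033428e-02]), 'qd': array([-5.88192943e-04,  4.03179487e-04, -1.14200198e-03, -1.58708843e-03,
       -9.32294978e-05, -1.18895863e-03]), 'joint_efforts': array([ 1.82852844e-03, -7.31972551e+01, -6.32505012e+01,  1.61474322e-04,
        5.89186326e-03,  5.16546891e-06]), 'position': array([0.16362309, 0.65487864, 0.40397182]), 'ee_rot': array([-7.81260467e-05,  1.22103703e-01,  9.92517182e-01, -5.68800496e-04]), 'contact_force': array([0.14082621, 0.05831867, 0.34838806]), 'wrist_torque': array([-0.03125759, -0.00662007, -0.00442967]), 'grasp_force': 0.0, 'width': 0.08522945037600656}
{'fx': 414.906, 'fy': 414.906, 'cx': 250.244, 'cy': 191.811, 'world_to_cam': [[0.812, -0.583, 0.014, -0.495], [0.328, 0.476, 0.816, -0.277], [-0.482, -0.658, 0.578, -0.771], [0.0, 0.0, 0.0, 1.0]]}
{'fx': 359.245, 'fy': 359.245, 'cx': 258.655, 'cy': 195.387, 'world_to_cam': [[0.01, -1.0, -0.003, 0.013], [0.992, 0.009, 0.126, -0.625], [-0.126, -0.004, 0.992, -1.021], [0.0, 0.0, 0.0, 1.0]]}
```

View pics/top2.png

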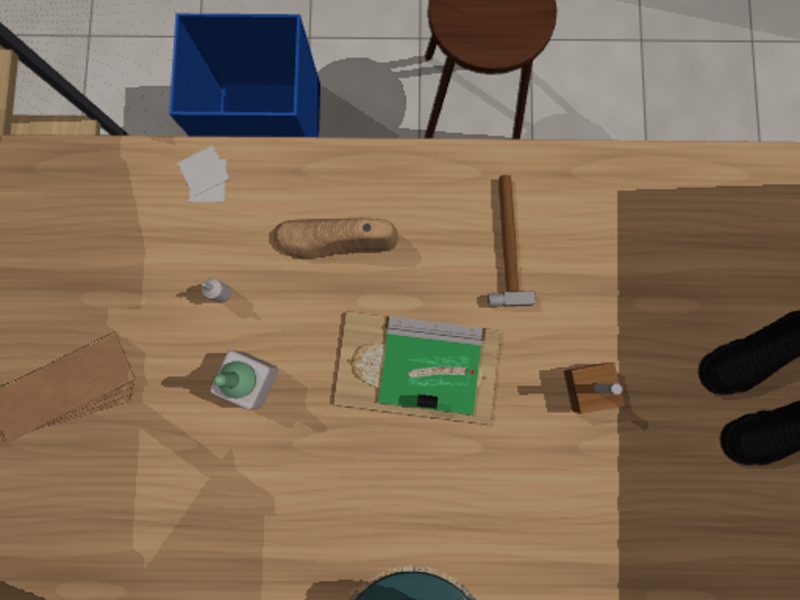

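View pics/side.png

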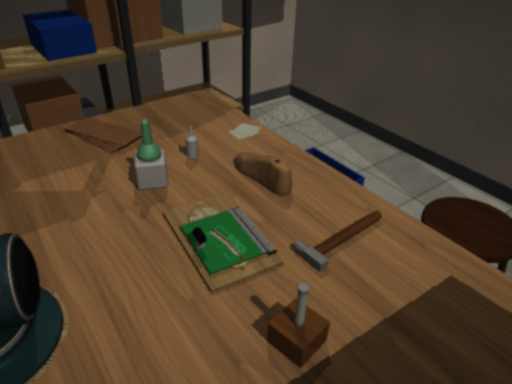

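Top view: jig around (418,368), red dot (472,372), knob (428,401), stand (593,388) with the marker leaning in view to (615,388). The heel (red dot) is on the robot's right, the toe to the left. Next, measure coarsely.

```bash
cat >> h.py <<'E'
def comp(m,minA=3):
    n,l,s,c=cv2.connectedComponentsWithStats(m.astype(np.uint8)); return sorted([(int(s[i,4]),tuple(s[i,:4]),c[i]) for i in range(1,n) if s[i,4]>=minA],key=lambda t:-t[0])
E
python3 - <<'E'
from h import *
np.set_printoptions(precision=4,suppress=True)
for n in('top','side'):
    f=np.load(f'f_{n}.npz');im=f['im'].astype(int);d=f['d'];ci=camera_info(n);R,G,B=im[...,0],im[...,1],im[...,2]
    P=cloud(ci,d)
    g=(G>80)&(G>1.8*R)&(G>1.5*B)
    c=comp(g)[0]; print(n,'green',c)
    cnt,_=cv2.findContours(g.astype(np.uint8),0,2); cn=max(cnt,key=cv2.contourArea)
    r=cv2.minAreaRect(cn); 
    print('corners',[onz(ci,*p,.0215)[:2] for p in cv2.boxPoints(r)], 'medz',np.median(P[g][:,2]))
    hull=cv2.fillConvexPoly(np.zeros(g.shape,np.uint8),cv2.convexHull(cn),1)>0
    red=hull&(R>120)&(G<80)&(B<80)
    for c in comp(red,1)[:2]: print('red',c[0],onz(ci,*c[2],.0215))
    k=hull&(R<40)&(G<40)&(B<40)
    for c in comp(k,5)[:2]: print('knob',c, onz(ci,*c[2],.0535), np.median(P[k],0))
    hi=(P[...,2]>.07)&(P[...,2]<.17)&(P[...,1]<-.15)&(P[...,0]>.3)&(P[...,0]<.9)&(d>0)
    print('marker pts',hi.sum(),np.median(P[hi],0) if hi.any() else 0,P[hi][:,2].max() if hi.any() else 0)
    st=(abs(P[...,2]-.055)<.004)&(P[...,1]<-.15)&(P[...,0]>.3)&(P[...,0]<.9)&(d>0)
    q=P[st]; print('stand top',st.sum(),q.min(0),q.max(0), cv2.minAreaRect(q[:,:2].astype(np.float32)))
    top=(abs(P[...,2]-.147)<.006)&(P[...,1]<-.15)&(P[...,0]>.3)&(P[...,0]<.9); print('mk top',P[top].mean(0) if top.any() else 0)
E
```

```text
top green (2318, (np.int32(243), np.int32(214), np.int32(64), np.int32(51)), array([274.2032, 238.2243]))
corners [array([0.4437, 0.066 ]), array([0.5725, 0.0517]), array([ 0.5518, -0.1269]), array([ 0.4238, -0.1099])] medz 0.022835281640190885
red 4 [ 0.5023 -0.1091  0.0215]
knob (87, (np.int32(267), np.int32(253), np.int32(13), np.int32(8)), array([273.0345, 256.4598])) [ 0.4475 -0.024   0.0535] [ 0.4492 -0.0235  0.0643]
marker pts 1006 [ 0.5303 -0.6542  0.0804] 0.15191703322488448
stand top 1196 [ 0.3517 -0.7144  0.051 ] [ 0.6102 -0.2875  0.059 ] ((0.4428231120109558, -0.5269913673400879), (0.2364012748003006, 0.44346189498901367), 13.713172912597656)
mk top [ 0.4748 -0.333   0.1481]
side green (2082, (np.int32(182), np.int32(211), np.int32(80), np.int32(61)), array([223.6196, 240.4256]))
corners [array([0.446 , 0.0625]), array([0.6012, 0.1004]), array([ 0.5518, -0.1218]), array([ 0.4223, -0.1373])] medz 0.02222763289210644
knob (153, (np.int32(192), np.int32(228), np.int32(14), np.int32(17)), array([198.6144, 235.5686])) [ 0.4464 -0.0247  0.0535] [ 0.4453 -0.0289  0.0605]
marker pts 358 [ 0.4715 -0.3383  0.1188] 0.15021794267216226
stand top 1506 [ 0.4296 -0.3803  0.0511] [ 0.5226 -0.2886  0.0589] ((0.4763975143432617, -0.3339288830757141), (0.08284910023212433, 0.08090614527463913), 10.950835227966309)
mk top [ 0.4751 -0.335   0.1469]
```

```bash
cat >> h.py <<'E'
from scipy.spatial.transform import Rotation as Ro
def pose():
    s=sense(); q=s['ee_rot']; return s['position'],Ro.from_quat([q[1],q[2],q[3],q[0]]).as_matrix(),s
def to(p,yaw=-0.112):
    """tool-frame cm shift to p, and rotvec to pointing-down pose with tool y along (−sin yaw, cos yaw)"""
    x,R,s=pose(); y=np.array([-np.sin(yaw),np.cos(yaw),0]); z=np.array([0,0,-1.]); T=np.stack([np.cross(y,z),y,z],1)
    print('dp_cm',np.round(R.T@(np.array(p)-x)*100,2),'turn',np.round(Ro.from_matrix(R.T@T).as_rotvec(),3),'t',round(s['time'],2),'pos',np.round(x,4),'F',np.round(s['contact_force'],1),'w',round(s['width'],4),'g',round(s['grasp_force'],1))
E
python3 - <<'E'
from h import *
x,R,s=pose(); ci=camera_info('wrist'); M=np.linalg.inv(ci['world_to_cam'])
print({k:v for k,v in ci.items() if k!='world_to_cam'}); print('cam in tool',R.T@(M[:3,3]-x)); print(R.T@M[:3,:3])
to([.46,-.03,.36]); to([.475,-.334,.32])
E
```

```text
{'fx': 297.3186396354542, 'fy': 297.3186396354542, 'cx': 255.48611305224406, 'cy': 192.0898744681085}
cam in tool [0.07731362 0.00153394 0.02966617]
[[-6.21434238e-05  9.52811572e-01  3.03562357e-01]
 [ 9.99999663e-01 -1.89352016e-04  7.99045696e-04]
 [ 8.18820130e-04  3.03562304e-01 -9.52811239e-01]]
dp_cm [-45.35 -59.26   4.46] turn [-0.001 -0.    -0.133] t 0.1 pos [0.1636 0.6549 0.404 ] F [ 0.4 -0.1 -0.2] w 0.085 g 0.0
dp_cm [-54.18 -88.39   8.49] turn [-0.001 -0.    -0.133] t 0.1 pos [0.1636 0.6549 0.404 ] F [ 0.4 -0.1 -0.2] w 0.085 g 0.0
```

>>> {"name": "carry_out", "arguments": {"dp": [[0, 0, 0], [-2.06, -3.4, 0], [-2.06, -3.4, 0], [-2.06, -3.4, 0], [-2.06, -3.4, 0]], "turn": [[0, 0, -0.133], [0, 0, 0], [0, 0, 0], [0, 0, 0], [0, 0, 0]], "grip": [0, 0, 0, 0, 0]}}

```text
time: 0.6
position: [0.2306, 0.5091, 0.4042]
ee_rot: [-0.0, 0.056, 0.998, -0.0]
contact_force: [0.9, -0.5, 0.9]
width: 0.0852
grasp_force: 0.0
```

>>> {"name": "carry_out", "arguments": {"dp": [[-2.06, -3.4, 0], [-2.06, -3.4, 0], [-2.06, -3.4, 0], [-2.06, -3.4, 0], [-2.06, -3.4, 0]], "turn": [[0, 0, 0], [0, 0, 0], [0, 0, 0], [0, 0, 0], [0, 0, 0]], "grip": [0, 0, 0, 0, 0]}}

```text
time: 1.1
position: [0.3139, 0.3286, 0.4045]
ee_rot: [-0.0, 0.056, 0.998, -0.0]
contact_force: [1.4, 0.3, -0.3]
width: 0.0856
grasp_force: 0.0
```

>>> {"name": "carry_out", "arguments": {"dp": [[-2.06, -3.4, 0.4], [-2.06, -3.4, 0.4], [-2.06, -3.4, 0.4], [-2.06, -3.4, 0.4], [-2.06, -3.4, 0.4]], "turn": [[0, 0, 0], [0, 0, 0], [0, 0, 0], [0, 0, 0], [0, 0, 0]], "grip": [0, 0, 0, 0, 0]}}

```text
time: 1.6
position: [0.3973, 0.1481, 0.3845]
ee_rot: [0.0, 0.056, 0.998, 0.0]
contact_force: [0.6, 0.8, -1.3]
width: 0.0855
grasp_force: 0.0
```

>>> {"name": "carry_out", "arguments": {"dp": [[-2.06, -3.4, 0.4], [-2.06, -3.4, 0.4], [-2.06, -3.4, 0.4], [-2.06, -3.4, 0.4], [-2.06, -3.4, 0.4]], "turn": [[0, 0, 0], [0, 0, 0], [0, 0, 0], [0, 0, 0], [0, 0, 0]], "grip": [0, 0, 0, 0, 0]}}

```text
time: 2.1
position: [0.4808, -0.0325, 0.3644]
ee_rot: [0.0, 0.056, 0.998, 0.0]
contact_force: [0.8, 0.9, -0.2]
width: 0.0859
grasp_force: 0.0
```

```bash
python3 - <<'E'
from h import *
to([.475,-.334,.32])
import pickle
ci=camera_info('wrist'); im,d=grab_frame('wrist'); np.savez('f_w1',im=im,d=d); pickle.dump(ci,open('ci_w1.pkl','wb'))
print(proj(camera_info('top'),[.5,0,0]))
cv2.imwrite('pics/w1.png',cv2.resize(im[...,::-1],(800,600),interpolation=cv2.INTER_CUBIC))
E
```

```text
dp_cm [ -2.8  -30.02   4.44] turn [ 0.  0. -0.] t 2.1 pos [ 0.4808 -0.0325  0.3644] F [ 0.8  0.9 -0.2] w 0.0859 g 0.0
(np.float64(264.50863945225535), np.float64(238.00204119054473))
```

View pics/w1.png

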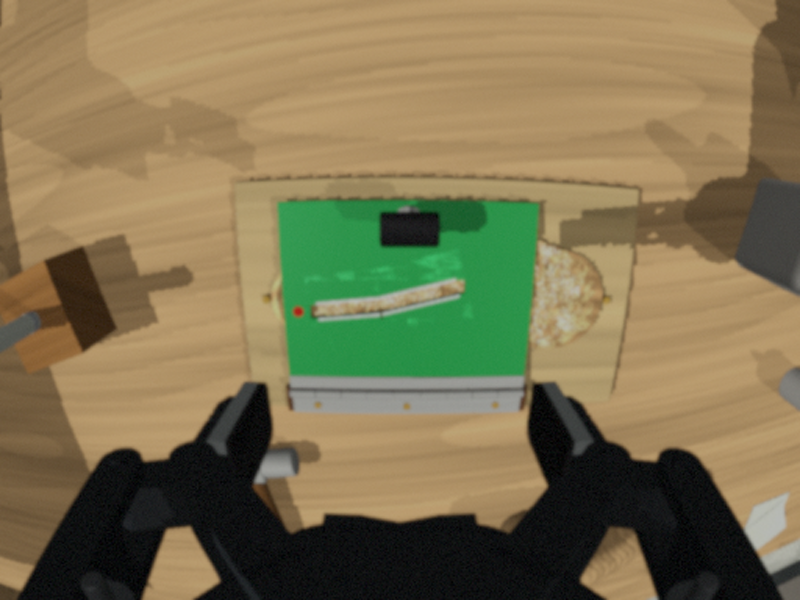

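Wrist view (800x600): red dot (298,312), slot from (315,312) via its bend (380,303) to (463,285), knob (410,229), hinge along the bottom of the template at y≈395. Now measure the points.

```bash
python3 - <<'E'
from h import *
import pickle
np.set_printoptions(precision=4,suppress=True)
f=np.load('f_w1.npz');im=f['im'].astype(int);ci=pickle.load(open('ci_w1.pkl','rb'));R,G,B=im[...,0],im[...,1],im[...,2]
W=lambda u,v,z:onz(ci,u,v,z,True)
g=(G>1.5*R)&(G>1.3*B)&(G>50)
cnt,_=cv2.findContours(g.astype(np.uint8),0,2); cn=max(cnt,key=cv2.contourArea)
pts=np.array([W(*p,.0215)[:2] for p in cn[:,0,:]],np.float32)
r=cv2.minAreaRect(pts); print('rect',r, cv2.boxPoints(r))
hull=cv2.fillConvexPoly(np.zeros(g.shape,np.uint8),cv2.convexHull(cn),1)
hull=cv2.erode(hull,np.ones((5,5)))>0
red=hull&(R>1.8*G)&(R>1.8*B)&(R>90); c=comp(red)[0]; rd=W(*c[2],.0215); print('red',c[0],rd)
k=hull&(im.max(2)<45); c=comp(k)[0]; print('knob',c,W(*c[2],.06),)
m=hull&~g&~red&(im.max(2)>60); 
for c in comp(m,30)[:4]: print(c)
n,l,s,cc=cv2.connectedComponentsWithStats(m.astype(np.uint8)); i=[i for i in range(1,n) if s[i,4]>100]
i=min(i,key=lambda i:abs(cc[i][1]-192)); sm=l==i
v,u=np.nonzero(sm); S=np.array([W(a,b,.0215)[:2] for a,b in zip(u,v)])
yaw=-.112; ey=np.array([-np.sin(yaw),np.cos(yaw)]); ex=np.array([np.cos(yaw),np.sin(yaw)])
a=(S-rd[:2])@ey; b=(S-rd[:2])@ex
print('ext',a.min(),a.max())
for t in np.arange(.004,.13,.006):
    q=abs(a-t)<.003
    if q.any(): print(round(t,4),'lo %.4f hi %.4f mid %.4f'%(b[q].min(),b[q].max(),(b[q].min()+b[q].max())/2), 'mean %.4f'%b[q].mean())
cr=cv2.resize(im[110:270,150:370,::-1].astype(np.uint8),None,fx=3.6,fy=3.6,interpolation=cv2.INTER_CUBIC); cv2.imwrite('pics/w1c.png',cr)
E
```

```text
rect ((0.49839308857917786, -0.02727118879556656), (0.1799575686454773, 0.13147194683551788), 83.49140930175781) [[ 0.4229 -0.1092]
 [ 0.5535 -0.1241]
 [ 0.5739  0.0547]
 [ 0.4433  0.0696]]
red 23 [ 0.5033 -0.108   0.0215]
knob (741, (np.int32(244), np.int32(136), np.int32(37), np.int32(21)), array([261.9906, 146.1822])) [ 0.4473 -0.0214  0.06  ]
(1327, (np.int32(199), np.int32(178), np.int32(99), np.int32(28)), array([248.4032, 192.8214]))
(44, (np.int32(255), np.int32(132), np.int32(14), np.int32(4)), array([260.9545, 133.6591]))
(33, (np.int32(187), np.int32(195), np.int32(8), np.int32(9)), array([190.4242, 198.9697]))
ext 0.009858801823000196 0.11957050250623935
0.01 lo -0.0059 hi 0.0036 mid -0.0012 mean -0.0008
0.016 lo -0.0083 hi 0.0072 mid -0.0005 mean -0.0002
0.022 lo -0.0083 hi 0.0072 mid -0.0005 mean -0.0006
0.028 lo -0.0094 hi 0.0059 mid -0.0017 mean -0.0017
0.034 lo -0.0094 hi 0.0059 mid -0.0018 mean -0.0018
0.04 lo -0.0094 hi 0.0059 mid -0.0018 mean -0.0020
0.046 lo -0.0106 hi 0.0047 mid -0.0030 mean -0.0032
0.052 lo -0.0106 hi 0.0047 mid -0.0030 mean -0.0032
0.058 lo -0.0117 hi 0.0035 mid -0.0041 mean -0.0036
0.064 lo -0.0129 hi 0.0035 mid -0.0047 mean -0.0054
0.07 lo -0.0152 hi 0.0011 mid -0.0071 mean -0.0066
0.076 lo -0.0163 hi -0.0001 mid -0.0082 mean -0.0082
0.082 lo -0.0175 hi -0.0013 mid -0.0094 mean -0.0096
0.088 lo -0.0198 hi -0.0024 mid -0.0111 mean -0.0113
0.094 lo -0.0209 hi -0.0048 mid -0.0128 mean -0.0127
0.1 lo -0.0221 hi -0.0059 mid -0.0140 mean -0.0144
0.106 lo -0.0232 hi -0.0071 mid -0.0152 mean -0.0151
0.112 lo -0.0244 hi -0.0094 mid -0.0169 mean -0.0173
0.118 lo -0.0233 hi -0.0106 mid -0.0169 mean -0.0178
```

View pics/w1c.png

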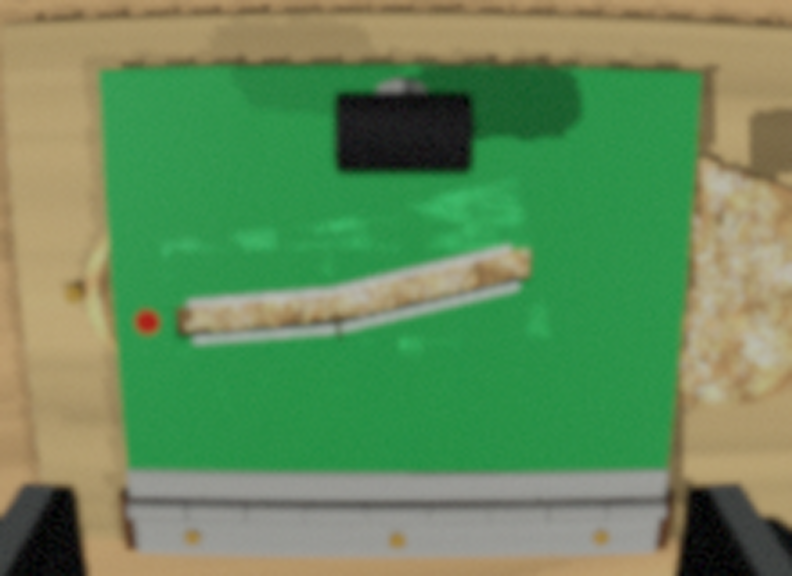

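Crop: slot centre line is midway between the outer white lines, 110 mm long, 9° bend at about 50 mm: matches the spec. Template yaw ≈ -0.1136. Now to the marker.

>>> {"name": "carry_out", "arguments": {"dp": [[-0.35, -3.75, 0], [-0.35, -3.75, 0], [-0.35, -3.75, 0], [-0.35, -3.75, 0], [-0.35, -3.75, 0]], "turn": [[0, 0, 0], [0, 0, 0], [0, 0, 0], [0, 0, 0], [0, 0, 0]], "grip": [0, 0, 0, 0, 0]}}

```text
time: 2.65
position: [0.4766, -0.2205, 0.3645]
ee_rot: [-0.0, 0.056, 0.998, 0.0]
contact_force: [1.2, 1.1, 0.6]
width: 0.0855
grasp_force: 0.0
```

>>> {"name": "carry_out", "arguments": {"dp": [[-0.35, -3.75, 0], [-0.35, -3.75, 0], [-0.35, -3.75, 0], [0, 0, 0], [0, 0, 0]], "turn": [[0, 0, 0], [0, 0, 0], [0, 0, 0], [0, 0, 0], [0, 0, 0]], "grip": [0, 0, 0, 0, 0]}}

```text
time: 3.15
position: [0.4747, -0.3325, 0.3641]
ee_rot: [-0.0, 0.057, 0.998, 0.0]
contact_force: [-0.1, -0.6, 0.0]
width: 0.0855
grasp_force: 0.0
```

```bash
python3 - <<'E'
from h import *
import pickle
to([.475,-.334,.257])
ci=camera_info('wrist'); im,d=grab_frame('wrist'); np.savez('f_w2',im=im,d=d); pickle.dump(ci,open('ci_w2.pkl','wb'))
np.set_printoptions(precision=4,suppress=True)
v,u=np.mgrid[:384,:512]; M=np.linalg.inv(ci['world_to_cam'])
x=(u-ci['cx'])/ci['fx'];y=(v-ci['cy'])/ci['fy'];r=np.hypot(x,y);s=np.sin(r)/r
D=np.stack([x*s,-y*s,-np.cos(r)],-1); P=(D/np.cos(r)[...,None]*d[...,None])@M[:3,:3].T+M[:3,3]
near=np.hypot(P[...,0]-.475,P[...,1]+.334)<.05
near&=d>0
t=near&(abs(P[...,2]-.147)<.004); print('top',t.sum(),P[t].mean(0),P[t].min(0),P[t].max(0))
t=near&(abs(P[...,2]-.055)<.003); print('stand',t.sum(),cv2.minAreaRect(P[t][:,:2].astype(np.float32)))
for c in comp(near&(abs(P[...,2]-.147)<.004))[:3]: print(c,onz(ci,*c[2],.147,True))
t=near&(P[...,2]>.065)&(P[...,2]<.14)
for z in(.07,.09,.11,.13):
    q=near&(abs(P[...,2]-z)<.008)&(np.hypot(P[...,0]-.475,P[...,1]+.334)<.02); print(z,q.sum(),P[q].mean(0))
E
```

```text
dp_cm [-0.06 -0.15 10.71] turn [ 0.001 -0.001 -0.001] t 3.15 pos [ 0.4747 -0.3325  0.3641] F [-0.1 -0.6  0. ] w 0.0855 g 0.0
top 531 [ 0.475  -0.332   0.1482] [ 0.4671 -0.3406  0.1431] [ 0.4844 -0.3234  0.1503]
stand 5305 ((0.4761376678943634, -0.3324079215526581), (0.08089698851108551, 0.08094383776187897), 10.788681030273438)
(531, (np.int32(242), np.int32(205), np.int32(26), np.int32(26)), array([254.0678, 217.8004])) [ 0.4755 -0.3321  0.147 ]
0.07 84 [ 0.4697 -0.3314  0.0696]
0.09 96 [ 0.4698 -0.3314  0.0901]
0.11 119 [ 0.4697 -0.3315  0.1104]
0.13 142 [ 0.4694 -0.3315  0.1297]
```

>>> {"name": "carry_out", "arguments": {"dp": [[-0.1, 0.05, 3.5], [0, 0, 3.5], [0, 0, 3.0], [0, 0, 0.7], [0, 0, 0]], "turn": [[0, 0, 0], [0, 0, 0], [0, 0, 0], [0, 0, 0], [0, 0, 0]], "grip": [0, 0, 0, 0, 0.4], "grip_force": 50}}

```text
time: 3.7
position: [0.476, -0.3308, 0.2575]
ee_rot: [-0.001, 0.055, 0.998, 0.0]
contact_force: [0.2, -0.6, 0.4]
width: 0.0734
grasp_force: 0.0
```

>>> {"name": "carry_out", "arguments": {"dp": [[0, 0, 0], [0, 0, 0], [0, 0, 0], [0, 0, 0], [0, 0, 0]], "turn": [[0, 0, 0], [0, 0, 0], [0, 0, 0], [0, 0, 0], [0, 0, 0]], "grip": [0.6, 0.7, 1, 1, 1]}}

```text
time: 4.2
position: [0.476, -0.3317, 0.2586]
ee_rot: [0.001, 0.056, 0.998, -0.0]
contact_force: [-1.6, 1.1, 6.9]
width: 0.0158
grasp_force: 48.6
```

>>> {"name": "carry_out", "arguments": {"dp": [[0, 0, 0], [0, 0, 0], [0, 0, 0], [0, 0, 0], [0, 0, 0]], "turn": [[0, 0, 0], [0, 0, 0], [0, 0, 0], [0, 0, 0], [0, 0, 0]], "grip": [1, 1, 1, 1, 1]}}

```text
time: 4.7
position: [0.4761, -0.3317, 0.2586]
ee_rot: [0.001, 0.056, 0.998, -0.0]
contact_force: [-1.2, 1.0, 7.1]
width: 0.0161
grasp_force: 48.6
```

```bash
python3 - <<'E'
from h import *
x,R,s=pose(); print(s['joint_positions'],s['width'],s['grasp_force'],R[:,2])
rd=np.array([.5033,-.108]);yaw=-.112; ey=np.array([-np.sin(yaw),np.cos(yaw)]); ex=np.array([np.cos(yaw),np.sin(yaw)])
for a,b in((.0165,-.0004),(.0595,-.004),(.1115,-.0166)): print(np.round(rd+a*ey+b*ex,4))
p=rd+.0165*ey-.0004*ex
to([*p,.29])
E
```

```text
[-6.52581222e-01 -1.14195857e-02  1.81507148e+00  1.75551446e-04
  1.33669594e+00 -2.11159285e+00] 0.016071333758712048 48.552501797676086 [ 1.09272639e-03 -6.20228517e-04 -9.99999211e-01]
[ 0.5047 -0.0916]
[ 0.506  -0.0484]
[0.4993 0.0047]
dp_cm [-0.17 24.19 -3.15] turn [-0.     0.001  0.   ] t 4.7 pos [ 0.4761 -0.3317  0.2586] F [-1.2  1.   7.1] w 0.0161 g 48.6
```

>>> {"name": "carry_out", "arguments": {"dp": [[0, 0, -0.8], [0, 0, -1.5], [0, 0, -1.8], [0, 0, -1.6], [0, 0, 0]], "turn": [[0, 0, 0], [0, 0, 0], [0, 0, 0], [0, 0, 0], [0, 0, 0]], "grip": [1, 1, 1, 1, 1]}}

```text
time: 5.2
position: [0.4762, -0.3318, 0.318]
ee_rot: [0.002, 0.056, 0.998, -0.001]
contact_force: [0.0, -0.8, -0.3]
width: 0.0158
grasp_force: 48.8
```

>>> {"name": "carry_out", "arguments": {"dp": [[-0.02, 1.5, 0], [-0.02, 2.5, 0], [-0.02, 2.5, 0], [-0.02, 2.5, 0], [-0.02, 2.5, 0]], "turn": [[0, 0, 0], [0, 0, 0], [0, 0, 0], [0, 0, 0], [0, 0, 0]], "grip": [1, 1, 1, 1, 1]}}

```text
time: 5.7
position: [0.4895, -0.2157, 0.3137]
ee_rot: [-0.001, 0.056, 0.998, 0.0]
contact_force: [-0.4, -0.3, -0.0]
width: 0.0158
grasp_force: 48.9
```

>>> {"name": "carry_out", "arguments": {"dp": [[-0.02, 3, 0.2], [-0.02, 3, 0.8], [-0.02, 3, 1.0], [-0.01, 2.2, 1.2], [0, 1.5, 1.2]], "turn": [[0, 0, 0], [0, 0, 0], [0, 0, 0], [0, 0, 0], [0, 0, 0]], "grip": [1, 1, 1, 1, 1]}}

```text
time: 6.2
position: [0.5043, -0.0893, 0.2695]
ee_rot: [-0.0, 0.055, 0.998, 0.0]
contact_force: [-0.4, -0.5, -1.0]
width: 0.016
grasp_force: 48.9
```

```bash
python3 - <<'E'
from h import *
import pickle
to([.5047,-.0916,.2586])
ci=camera_info('wrist'); im,d=grab_frame('wrist'); np.savez('f_w3',im=im,d=d); pickle.dump(ci,open('ci_w3.pkl','wb'))
a=cv2.resize(im[100:330,130:390,::-1],None,fx=2.2,fy=2.2,interpolation=cv2.INTER_CUBIC)
im,d=grab_frame('side'); np.savez('f_s3',im=im,d=d)
b=cv2.resize(im[160:300,150:310,::-1],None,fx=1.4,fy=1.4)
b=cv2.copyMakeBorder(b,0,a.shape[0]-b.shape[0],0,0,0); cv2.imwrite('pics/w3.png',cv2.hconcat([a,b])); print(a.shape,b.shape)
E
```

```text
dp_cm [-0.07 -0.22  1.09] turn [ 0.    -0.001  0.001] t 6.2 pos [ 0.5043 -0.0893  0.2695] F [-0.4 -0.5 -1. ] w 0.016 g 48.9
(506, 572, 3) (506, 224, 3)
```

View pics/w3.png

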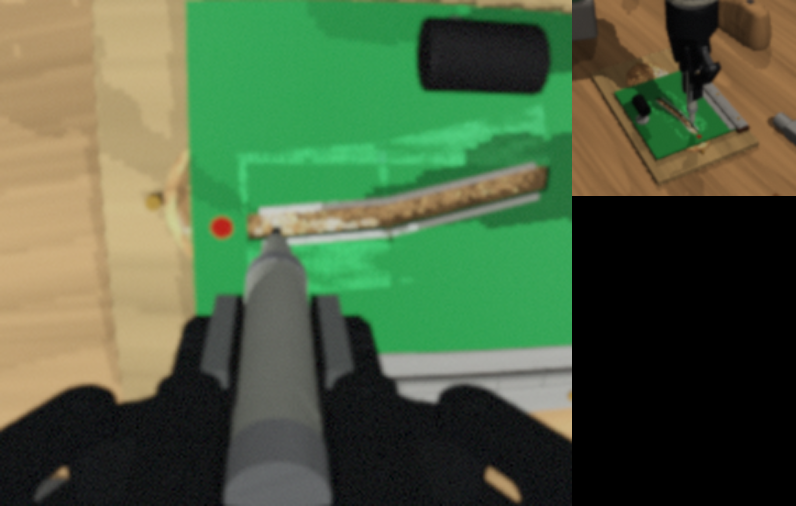

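Left: the nib at crop (276,232) hangs over the slot near the red dot (222,227). Right: side view, marker held upright. Measure nib against slot in this same frame.

```bash
python3 - <<'E'
from h import *
import pickle
np.set_printoptions(precision=4,suppress=True)
f=np.load('f_w3.npz');im=f['im'].astype(int);ci=pickle.load(open('ci_w3.pkl','rb'));R,G,B=im[...,0],im[...,1],im[...,2]
W=lambda u,v,z:onz(ci,u,v,z,True)
print('nib',W(255.5,205.5,.028), 'TCP .5043 -.0893')
g=(G>1.5*R)&(G>1.3*B)&(G>40)
red=(R>1.8*G)&(R>1.8*B)&(R>90); c=comp(red)[0]; rd=W(*c[2],.0215); print('red',c,rd)
yaw=-.112; ey=np.array([-np.sin(yaw),np.cos(yaw)]); ex=np.array([np.cos(yaw),np.sin(yaw)])
# scan columns: first and last non-green between rows, slot region
for u in range(240,378,8):
    col=~g[:,u]&~red[:,u]; v0=int(np.interp(u,[240,306,375],[199,196,184]))
    lo=v0
    while col[lo-1]: lo-=1
    hi=v0
    while col[hi+1] and hi<300: hi+=1
    p=W(u,lo-.5,.0215)[:2]-rd[:2]; q=W(u,hi+.5,.0215)[:2]-rd[:2]; m=(p+q)/2
    print(u,lo,hi,'a %.4f b %.4f width %.4f'%(m@ey,m@ex,(q-p)@ex))
row=[u for u in range(225,400) if not g[int(np.interp(u,[240,306,375],[201,196,181])),u] and not red[int(np.interp(u,[240,306,375],[201,196,181])),u]]
print(row[0],row[-1])
for u,v in((row[0]-.5,202),(row[-1]+.5,181)):
    w=W(u,v,.0215)[:2]-rd[:2]; print('end',w@ey,w@ex)
n=W(255.5,205.5,.028)[:2]-rd[:2]; print('nib a,b',n@ey,n@ex)
k=comp((im.max(2)<45)&(np.mgrid[:384,:512][0]<150),100)[0]; print('knob',k,W(*k[2],.057))
E
```

```text
nib [ 0.5052 -0.088   0.028 ] TCP .5043 -.0893
red (56, (np.int32(226), np.int32(199), np.int32(9), np.int32(9)), array([230.4107, 202.9286])) [ 0.5033 -0.1076  0.0215]
240 199 199 a 0.0076 b -0.0033 width 0.0008
248 194 207 a 0.0138 b -0.0020 width 0.0115
256 193 300 a 0.0201 b 0.0434 width 0.1041
264 193 210 a 0.0262 b -0.0012 width 0.0149
272 192 210 a 0.0325 b -0.0016 width 0.0157
280 192 209 a 0.0387 b -0.0020 width 0.0149
288 191 208 a 0.0450 b -0.0028 width 0.0149
296 190 208 a 0.0513 b -0.0032 width 0.0157
304 189 207 a 0.0576 b -0.0040 width 0.0157
312 188 206 a 0.0639 b -0.0049 width 0.0157
320 186 204 a 0.0703 b -0.0065 width 0.0157
328 184 202 a 0.0767 b -0.0082 width 0.0157
336 182 200 a 0.0831 b -0.0098 width 0.0157
344 180 198 a 0.0897 b -0.0115 width 0.0157
352 178 196 a 0.0963 b -0.0132 width 0.0158
360 176 194 a 0.1030 b -0.0149 width 0.0158
368 174 192 a 0.1098 b -0.0166 width 0.0158
376 175 185 a 0.1166 b -0.0193 width 0.0092
225 378
end -0.004626755147070663 -0.0007530762781305017
end 0.11894327096269838 -0.018468241867291645
nib a,b 0.019617049325888352 -0.00030591177216496003
knob (1751, (np.int32(321), np.int32(109), np.int32(58), np.int32(33)), array([348.9503, 125.1622])) [ 0.4479 -0.0223  0.057 ]
```

>>> {"name": "carry_out", "arguments": {"dp": [[-0.03, -0.27, 0.1], [0, 0, 0.3], [0, 0, 0.25], [0, 0, 0.15], [0, 0, 0.1]], "turn": [[0, 0, 0], [0, 0, 0], [0, 0, 0], [0, 0, 0], [0, 0, 0]], "grip": [1, 1, 1, 1, 1]}}

```text
time: 6.8
position: [0.5045, -0.0944, 0.2616]
ee_rot: [-0.0, 0.056, 0.998, 0.0]
contact_force: [-0.3, -0.5, -0.5]
width: 0.0161
grasp_force: 48.9
```

>>> {"name": "carry_out", "arguments": {"dp": [[0, 0, 0], [0, 0, 0.07], [0, 0, 0.06], [0, 0, 0.05], [0, 0, 0.05]], "turn": [[0, 0, 0], [0, 0, 0], [0, 0, 0], [0, 0, 0], [0, 0, 0]], "grip": [1, 1, 1, 1, 1]}}

```text
time: 7.3
position: [0.5046, -0.094, 0.2594]
ee_rot: [0.0, 0.056, 0.998, 0.0]
contact_force: [0.4, 0.3, -2.0]
width: 0.016
grasp_force: 48.9
```

>>> {"name": "carry_out", "arguments": {"dp": [[0, 0, 0.05], [0, 0, 0.05], [0, 0, 0.05], [0, 0, 0.04], [0, 0, 0]], "turn": [[0, 0, 0], [0, 0, 0], [0, 0, 0], [0, 0, 0], [0, 0, 0]], "grip": [1, 1, 1, 1, 1]}}

```text
time: 7.8
position: [0.5046, -0.094, 0.2575]
ee_rot: [0.0, 0.056, 0.998, 0.0]
contact_force: [-0.4, -0.4, 1.7]
width: 0.0157
grasp_force: 48.9
```

```bash
python3 - <<'E'
from h import *
import pickle
to([.5047,-.0916,.2566])
F=[]
ci=camera_info('wrist'); im,d=grab_frame('wrist'); np.savez('f_w4',im=im,d=d); pickle.dump(ci,open('ci_w4.pkl','wb'))
F.append(sense()['contact_force'])
a=cv2.resize(im[160:240,200:390,::-1],None,fx=4,fy=4,interpolation=cv2.INTER_CUBIC); cv2.imwrite('pics/w4.png',a); print(F)
E
```

```text
dp_cm [0.02 0.24 0.09] turn [0. 0. 0.] t 7.8 pos [ 0.5046 -0.094   0.2575] F [-0.4 -0.4  1.7] w 0.0157 g 48.9
[array([-0.2572171 , -0.14035786,  0.97293032])]
```

View pics/w4.png

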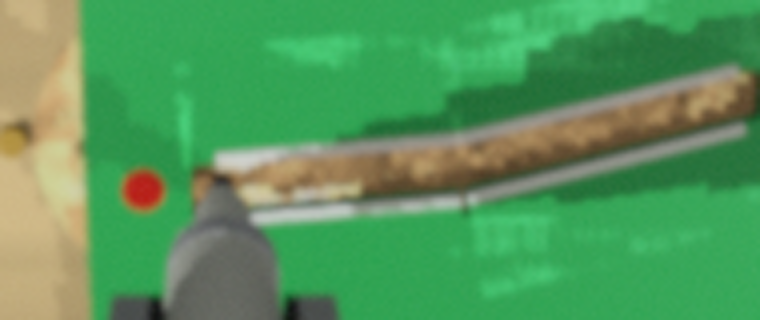

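The nib (220,180) sits inside the slot near its red-dot end (198,185), between the white lines. Press a little deeper, then draw.

>>> {"name": "carry_out", "arguments": {"dp": [[0, 0, 0.03], [0, 0, 0.03], [0, 0, 0.03], [0, 0, 0.02], [0, 0, 0]], "turn": [[0, 0, 0], [0, 0, 0], [0, 0, 0], [0, 0, 0], [0, 0, 0]], "grip": [1, 1, 1, 1, 1]}}

```text
time: 8.35
position: [0.5046, -0.094, 0.2564]
ee_rot: [0.0, 0.056, 0.998, -0.0]
contact_force: [-0.3, -0.3, 0.9]
width: 0.0157
grasp_force: 49.0
```

```bash
python3 - <<'E'
from h import *
import pickle
ci=pickle.load(open('ci_w4.pkl','rb'))
rd=np.array([.5033,-.1076]);yaw=-.112; ey=np.array([-np.sin(yaw),np.cos(yaw)]); ex=np.array([np.cos(yaw),np.sin(yaw)])
n=onz(ci,255,205,.017,True)[:2]-rd; print('nib a,b',n@ey,n@ex)
F=[]
for i in range(4): F.append(sense()['contact_force'].copy()); grab_frame('top')
print(np.mean(F,0),np.array(F)[:,2]); to([.5047,-.0916,.2566])
E
```

```text
nib a,b 0.014542641572917145 3.794174980200488e-05
[0.02953461 0.1463215  0.90357852] [0.94119764 0.54053806 1.13055677 1.0020216 ]
dp_cm [ 0.02  0.24 -0.01] turn [-0.  0.  0.] t 8.55 pos [ 0.5046 -0.094   0.2565] F [0.2 0.7 1.4] w 0.0162 g 49.0
```

>>> {"name": "carry_out", "arguments": {"dp": [[0, 0, 0.04], [0, 0, 0.03], [0.022, 0.24, 0], [0.022, 0.246, 0], [0.022, 0.246, 0]], "turn": [[0, 0, 0], [0, 0, 0], [0, 0, 0], [0, 0, 0], [0, 0, 0]], "grip": [1, 1, 1, 1, 1]}}

```text
time: 9.05
position: [0.5047, -0.0865, 0.2557]
ee_rot: [0.0, 0.056, 0.998, -0.0]
contact_force: [-0.3, -0.3, 1.2]
width: 0.016
grasp_force: 49.1
```

>>> {"name": "carry_out", "arguments": {"dp": [[0.022, 0.246, 0], [0.022, 0.246, 0], [0.022, 0.246, 0], [0.022, 0.246, 0], [0.022, 0.246, 0]], "turn": [[0, 0, 0], [0, 0, 0], [0, 0, 0], [0, 0, 0], [0, 0, 0]], "grip": [1, 1, 1, 1, 1]}}

```text
time: 9.55
position: [0.505, -0.0741, 0.2557]
ee_rot: [0.0, 0.056, 0.998, -0.0]
contact_force: [-0.1, -1.5, 2.2]
width: 0.0157
grasp_force: 49.1
```

>>> {"name": "carry_out", "arguments": {"dp": [[0.022, 0.246, 0], [0.022, 0.246, 0], [0.022, 0.246, 0], [0.022, 0.246, 0], [0.022, 0.246, 0]], "turn": [[0, 0, 0], [0, 0, 0], [0, 0, 0], [0, 0, 0], [0, 0, 0]], "grip": [1, 1, 1, 1, 1]}}

```text
time: 10.05
position: [0.5053, -0.0618, 0.2557]
ee_rot: [-0.0, 0.056, 0.998, -0.0]
contact_force: [0.4, 0.3, 1.7]
width: 0.0154
grasp_force: 49.1
```

>>> {"name": "carry_out", "arguments": {"dp": [[0.022, 0.246, 0], [0.022, 0.246, 0], [0.022, 0.246, 0], [0.022, 0.246, 0], [0.022, 0.246, 0]], "turn": [[0, 0, 0], [0, 0, 0], [0, 0, 0], [0, 0, 0], [0, 0, 0]], "grip": [1, 1, 1, 1, 1]}}

```text
time: 10.55
position: [0.5056, -0.0494, 0.2557]
ee_rot: [-0.0, 0.056, 0.998, -0.0]
contact_force: [-0.2, -0.6, 1.4]
width: 0.0156
grasp_force: 49.1
```

>>> {"name": "carry_out", "arguments": {"dp": [[0.03, 0.246, 0], [0.0625, 0.245, 0], [0.0625, 0.245, 0], [0.0625, 0.245, 0], [0.0625, 0.245, 0]], "turn": [[0, 0, 0], [0, 0, 0], [0, 0, 0], [0, 0, 0], [0, 0, 0]], "grip": [1, 1, 1, 1, 1]}}

```text
time: 11.05
position: [0.5041, -0.037, 0.2557]
ee_rot: [0.0, 0.056, 0.998, -0.0]
contact_force: [0.4, -0.0, 2.1]
width: 0.0158
grasp_force: 49.1
```

>>> {"name": "carry_out", "arguments": {"dp": [[0.0625, 0.245, 0], [0.0625, 0.245, 0], [0.0625, 0.245, 0], [0.0625, 0.245, 0], [0.0625, 0.245, 0]], "turn": [[0, 0, 0], [0, 0, 0], [0, 0, 0], [0, 0, 0], [0, 0, 0]], "grip": [1, 1, 1, 1, 1]}}

```text
time: 11.55
position: [0.5024, -0.0244, 0.2557]
ee_rot: [0.0, 0.056, 0.998, 0.0]
contact_force: [-0.1, -1.0, 2.6]
width: 0.0162
grasp_force: 49.1
```

```bash
python3 - <<'E'
from h import *
import pickle
to([.4993,.0047,.2557])
ci=camera_info('wrist'); im,d=grab_frame('wrist'); np.savez('f_w5',im=im,d=d); pickle.dump(ci,open('ci_w5.pkl','wb'))
a=cv2.resize(im[150:240,150:340,::-1],None,fx=4,fy=4,interpolation=cv2.INTER_CUBIC); cv2.imwrite('pics/w5.png',a)
E
```

```text
dp_cm [0.63 2.86 0.  ] turn [0. 0. 0.] t 11.55 pos [ 0.5024 -0.0244  0.2557] F [-0.1 -1.   2.6] w 0.0162 g 49.1
```

View pics/w5.png

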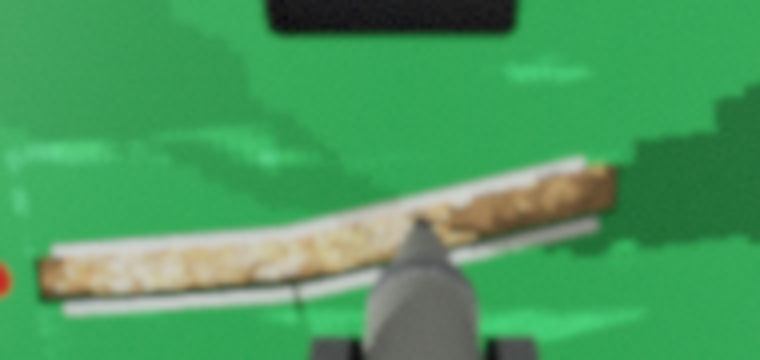

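No paint rendering is visible, but the nib (422,218) is in the slot, about 1 mm to the robot side of centre. Slot end at x=617, so about 29.5 mm are left to go.

>>> {"name": "carry_out", "arguments": {"dp": [[0.052, 0.245, 0], [0.052, 0.245, 0], [0.052, 0.245, 0], [0.052, 0.245, 0], [0.055, 0.245, 0]], "turn": [[0, 0, 0], [0, 0, 0], [0, 0, 0], [0, 0, 0], [0, 0, 0]], "grip": [1, 1, 1, 1, 1]}}

```text
time: 12.1
position: [0.5011, -0.012, 0.2557]
ee_rot: [-0.0, 0.056, 0.998, -0.0]
contact_force: [-0.8, -1.2, 1.4]
width: 0.0157
grasp_force: 49.1
```

>>> {"name": "carry_out", "arguments": {"dp": [[0.055, 0.245, 0], [0.055, 0.245, 0], [0.06, 0.245, 0], [0.06, 0.245, 0], [0.06, 0.245, 0]], "turn": [[0, 0, 0], [0, 0, 0], [0, 0, 0], [0, 0, 0], [0, 0, 0]], "grip": [1, 1, 1, 1, 1]}}

```text
time: 12.6
position: [0.4996, 0.0005, 0.2557]
ee_rot: [0.0, 0.056, 0.998, 0.0]
contact_force: [0.2, 0.3, 1.5]
width: 0.0158
grasp_force: 49.1
```

>>> {"name": "carry_out", "arguments": {"dp": [[0.06, 0.245, 0], [0.06, 0.25, 0], [0, 0, 0], [0, 0, 0], [0, 0, 0]], "turn": [[0, 0, 0], [0, 0, 0], [0, 0, 0], [0, 0, 0], [0, 0, 0]], "grip": [1, 1, 1, 1, 1]}}

```text
time: 13.1
position: [0.499, 0.0054, 0.2557]
ee_rot: [-0.0, 0.056, 0.998, 0.0]
contact_force: [-0.1, -0.2, 1.6]
width: 0.0158
grasp_force: 49.0
```

```bash
python3 - <<'E'
from h import *
to([.4993,.0047,.2557])
im,d=grab_frame('wrist'); 
a=cv2.resize(im[150:240,90:280,::-1],None,fx=4,fy=4,interpolation=cv2.INTER_CUBIC); cv2.imwrite('pics/w6.png',a)
E
```

```text
dp_cm [-0.04 -0.07 -0.  ] turn [ 0. -0.  0.] t 13.1 pos [0.499  0.0054 0.2557] F [-0.1 -0.2  1.6] w 0.0158 g 49.0
```

View pics/w6.png

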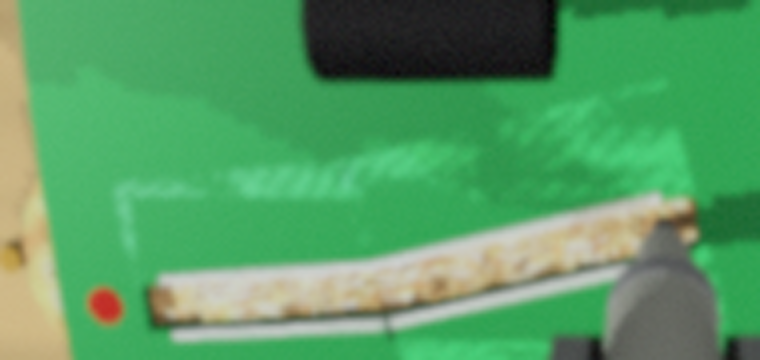

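The nib (663,222) is about 6 mm from the slot's end (696): the stroke is complete. Lift and return to the stand.

>>> {"name": "carry_out", "arguments": {"dp": [[0, 0, -0.5], [0, 0, -1.2], [0, 0, -2.0], [0, 0, -1.8], [0, 0, -0.6]], "turn": [[0, 0, 0], [0, 0, 0], [0, 0, 0], [0, 0, 0], [0, 0, 0]], "grip": [1, 1, 1, 1, 1]}}

```text
time: 13.65
position: [0.4992, 0.0053, 0.3194]
ee_rot: [0.001, 0.056, 0.998, -0.0]
contact_force: [0.5, -0.3, -0.4]
width: 0.0155
grasp_force: 48.9
```

>>> {"name": "carry_out", "arguments": {"dp": [[-0.14, -2, 0], [-0.15, -3.5, 0], [-0.15, -3.5, 0], [-0.15, -3.5, 0], [-0.15, -3.5, 0]], "turn": [[0, 0, 0], [0, 0, 0], [0, 0, 0], [0, 0, 0], [0, 0, 0]], "grip": [1, 1, 1, 1, 1]}}

```text
time: 14.15
position: [0.4881, -0.1558, 0.3167]
ee_rot: [-0.0, 0.056, 0.998, -0.0]
contact_force: [0.6, -0.1, -0.5]
width: 0.0159
grasp_force: 48.9
```

>>> {"name": "carry_out", "arguments": {"dp": [[-0.15, -3.5, 0], [-0.15, -3.5, 0], [-0.15, -3.5, 0], [-0.15, -3.5, 0], [-0.15, -2.5, 0]], "turn": [[0, 0, 0], [0, 0, 0], [0, 0, 0], [0, 0, 0], [0, 0, 0]], "grip": [1, 1, 1, 1, 1]}}

```text
time: 14.65
position: [0.4771, -0.3212, 0.3165]
ee_rot: [-0.0, 0.056, 0.998, 0.0]
contact_force: [-0.1, 0.4, -0.0]
width: 0.0153
grasp_force: 48.9
```

>>> {"name": "carry_out", "arguments": {"dp": [[0, -1.2, 0], [0, 0, 0], [0, 0, 0], [0, 0, 0], [0, 0, 0]], "turn": [[0, 0, 0], [0, 0, 0], [0, 0, 0], [0, 0, 0], [0, 0, 0]], "grip": [1, 1, 1, 1, 1]}}

```text
time: 15.15
position: [0.4764, -0.3303, 0.3169]
ee_rot: [0.0, 0.055, 0.998, -0.0]
contact_force: [-0.0, -0.1, 0.1]
width: 0.0156
grasp_force: 48.9
```

```bash
python3 - <<'E'
from h import *
import pickle
to([.4761,-.3317,.2586])
ci=camera_info('wrist'); im,d=grab_frame('wrist'); np.savez('f_w7',im=im,d=d); pickle.dump(ci,open('ci_w7.pkl','wb'))
a=cv2.resize(im[140:290,180:330,::-1],None,fx=4,fy=4,interpolation=cv2.INTER_CUBIC); cv2.imwrite('pics/w7.png',a)
E
```

```text
dp_cm [ 0.02 -0.14  5.83] turn [-0.     0.     0.001] t 15.15 pos [ 0.4764 -0.3303  0.3169] F [-0.  -0.1  0.1] w 0.0156 g 48.9
```

View pics/w7.png

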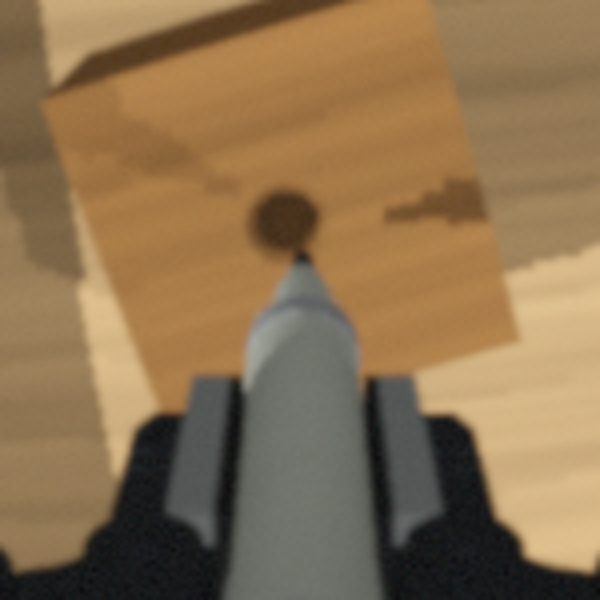

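```bash
python3 - <<'E'
from h import *
import pickle
ci=pickle.load(open('ci_w7.pkl','rb')); x,R,s=pose()
h=onz(ci,250.75,195,.055,True); n=onz(ci,255.5,203.75,.0753,True); print(h,n,x,'tool shift cm',R.T@(h-n)*100)
E
```

```text
[ 0.47554235 -0.33283978  0.055     ] [ 0.47626466 -0.32897328  0.0753    ] [ 0.47640754 -0.33041595  0.31689727] tool shift cm [ 0.02952177 -0.39201798  2.03004075]
```

>>> {"name": "carry_out", "arguments": {"dp": [[0.03, -0.3, 0], [0, 0, 0.8], [0, 0, 1.0], [0, 0, 0.8], [0, 0, 0]], "turn": [[0, 0, 0], [0, 0, 0], [0, 0, 0], [0, 0, 0], [0, 0, 0]], "grip": [1, 1, 1, 1, 1]}}

```text
time: 15.7
position: [0.4753, -0.3339, 0.2887]
ee_rot: [-0.001, 0.056, 0.998, 0.001]
contact_force: [0.1, -0.3, -0.7]
width: 0.0158
grasp_force: 48.9
```

```bash
python3 - <<'E'
from h import *
import pickle
to([.4761,-.3317,.2586]); x,R,s=pose()
ci=camera_info('wrist'); im,d=grab_frame('wrist'); np.savez('f_w8',im=im,d=d); pickle.dump(ci,open('ci_w8.pkl','wb'))
print(im[190:212:2,238:272:2].max(2))
a=cv2.resize(im[160:260,205:305,::-1],None,fx=5,fy=5,interpolation=cv2.INTER_CUBIC); cv2.imwrite('pics/w8.png',a)
E
```

```text
dp_cm [-0.06  0.23  3.01] turn [ 0.001 -0.002  0.   ] t 15.7 pos [ 0.4753 -0.3339  0.2887] F [ 0.1 -0.3 -0.7] w 0.0158 g 48.9
[[164 169 171 172 173 174 175 173 174 173 171 171 170 167 168 167 166]
 [161 171 172 174 173 173 173 171 170 169 168 167 166 167 166 166 164]
 [158 159 163 165 168 169 168 167 168 165 166 165 163 165 166 168 166]
 [153 152 150 151 161 163 167 167 166 168 167 166 167 166 168 168 169]
 [151 149 149 150 150 155 160 160 156 156 160 164 169 168 170 170 168]
 [150 149 150 150 149 142 132 123 119 120 126 142 158 162 164 163 161]
 [151 151 151 151 140 109  90  79  65  61  76  94 120 112 123 126 122]
 [152 153 153 150 117  80  71  68  46  38  67  72  72  78  92 109 109]
 [157 156 155 139  96  73  71  90  94  86  77  72  70  81  84 104 110]
 [168 167 165 132  91  75  90 121 121 115 105  86  75  93  84 106 117]
 [168 166 164 136 105  86 122 133 125 117 112 102  92 108 109 121 130]]
```

View pics/w8.png

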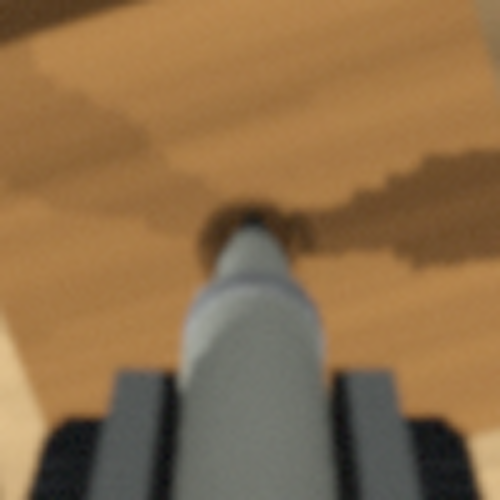

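The nose is entering the hole, centred (nib 252, hole 198–310). Lower it fully.

>>> {"name": "carry_out", "arguments": {"dp": [[0, 0, 0.7], [0, 0, 0.8], [0, 0, 0.7], [0, 0, 0.4], [0, 0, 0.2]], "turn": [[0, 0, 0], [0, 0, 0], [0, 0, 0], [0, 0, 0], [0, 0, 0]], "grip": [1, 1, 1, 1, 1]}}

```text
time: 16.25
position: [0.4755, -0.3341, 0.2621]
ee_rot: [-0.0, 0.056, 0.998, 0.0]
contact_force: [-0.3, -0.5, -1.0]
width: 0.0158
grasp_force: 48.9
```

>>> {"name": "carry_out", "arguments": {"dp": [[0, 0, 0.1], [0, 0, 0.1], [0, 0, 0.05], [0, 0, 0], [0, 0, 0]], "turn": [[0, 0, 0], [0, 0, 0], [0, 0, 0], [0, 0, 0], [0, 0, 0]], "grip": [1, 1, 1, 1, 1]}}

```text
time: 16.75
position: [0.4756, -0.3341, 0.2604]
ee_rot: [0.0, 0.056, 0.998, -0.0]
contact_force: [-0.3, 1.0, 0.0]
width: 0.0158
grasp_force: 48.9
```

>>> {"name": "carry_out", "arguments": {"dp": [[0, 0, 0.08], [0, 0, 0.06], [0, 0, 0.04], [0, 0, 0], [0, 0, 0]], "turn": [[0, 0, 0], [0, 0, 0], [0, 0, 0], [0, 0, 0], [0, 0, 0]], "grip": [1, 1, 1, 1, 1]}}

```text
time: 17.25
position: [0.4756, -0.3341, 0.2586]
ee_rot: [0.0, 0.056, 0.998, -0.0]
contact_force: [-1.0, 1.0, 3.2]
width: 0.0155
grasp_force: 49.3
```

Seated (3 N at exactly the original height). Release and rise.

>>> {"name": "carry_out", "arguments": {"dp": [[0, 0, 0], [0, 0, 0], [0, 0, 0], [0, 0, 0], [0, 0, 0]], "turn": [[0, 0, 0], [0, 0, 0], [0, 0, 0], [0, 0, 0], [0, 0, 0]], "grip": [0.7, 0.6, 0.4, 0.2, 0]}}

```text
time: 17.75
position: [0.4756, -0.3341, 0.2583]
ee_rot: [-0.0, 0.056, 0.998, 0.0]
contact_force: [-0.2, -0.7, 0.4]
width: 0.0759
grasp_force: 0.0
```

>>> {"name": "carry_out", "arguments": {"dp": [[0, 0, 0], [0, 0, -1], [0, 0, -3], [0, 0, -3.5], [0, 0, -3.5]], "turn": [[0, 0, 0], [0, 0, 0], [0, 0, 0], [0, 0, 0], [0, 0, 0]], "grip": [0, 0, 0, 0, 0]}}

```text
time: 18.25
position: [0.4754, -0.334, 0.3704]
ee_rot: [0.0, 0.056, 0.998, -0.0]
contact_force: [0.2, -0.2, 0.3]
width: 0.0855
grasp_force: 0.0
```

```bash
python3 - <<'E'
from h import *
ci=camera_info('wrist'); im,d=grab_frame('wrist')
v,u=np.mgrid[:384,:512]; M=np.linalg.inv(ci['world_to_cam'])
x=(u-ci['cx'])/ci['fx'];y=(v-ci['cy'])/ci['fy'];r=np.hypot(x,y);s=np.sin(r)/r
D=np.stack([x*s,-y*s,-np.cos(r)],-1); P=(D/np.cos(r)[...,None]*d[...,None])@M[:3,:3].T+M[:3,3]
near=(np.hypot(P[...,0]-.475,P[...,1]+.334)<.04)&(d>0)
t=near&(abs(P[...,2]-.147)<.006); print('top',t.sum(),P[t].mean(0),P[t].max(0))
for z in(.07,.09,.11,.13):
    q=near&(abs(P[...,2]-z)<.008)&(np.hypot(P[...,0]-.475,P[...,1]+.334)<.02); print(z,P[q].mean(0))
to([.4475,-.0226,.26])
E
```

```text
top 522 [ 0.47439591 -0.33280917  0.14807151] [ 0.48393562 -0.32431894  0.15035145]
0.07 [ 0.46941822 -0.33226161  0.06937243]
0.09 [ 0.46921453 -0.33260657  0.09034854]
0.11 [ 0.46925685 -0.33271628  0.11008092]
0.13 [ 0.46908193 -0.33226198  0.12941008]
dp_cm [ 6.35 30.69 11.55] turn [-0.004  0.006  0.   ] t 18.3 pos [ 0.4757 -0.3342  0.3771] F [-0.1  0.   7.3] w 0.0855 g 0.0
```

Marker stands upright in its hole (top at 0.148). Next the knob.

>>> {"name": "carry_out", "arguments": {"dp": [[0.5, 2.5, 0], [0.75, 3.6, 0], [0.75, 3.6, 0], [0.75, 3.6, 0.5], [0.75, 3.6, 1.0]], "turn": [[0, 0, 0], [0, 0, 0], [0, 0, 0], [0, 0, 0], [0, 0, 0]], "grip": [0, 0, 0, 0, 0]}}

```text
time: 18.8
position: [0.4593, -0.161, 0.3546]
ee_rot: [0.001, 0.056, 0.998, -0.0]
contact_force: [0.6, 0.2, 0.3]
width: 0.0851
grasp_force: 0.0
```

>>> {"name": "carry_out", "arguments": {"dp": [[0.75, 3.6, 1.5], [0.75, 3.6, 1.5], [0.75, 3.6, 1.5], [0.6, 3.0, 1.5], [0, 0, 0]], "turn": [[0, 0, 0], [0, 0, 0], [0, 0, 0], [0, 0, 0], [0, 0, 0]], "grip": [0, 0, 0, 0, 0]}}

```text
time: 19.3
position: [0.446, -0.0194, 0.2922]
ee_rot: [-0.001, 0.054, 0.999, 0.0]
contact_force: [-0.1, -0.6, 0.8]
width: 0.0851
grasp_force: 0.0
```

```bash
python3 - <<'E'
from h import *
np.set_printoptions(precision=4,suppress=True)
x0,R0,_=pose()
ci=camera_info('wrist'); im,d=grab_frame('wrist')
v,u=np.mgrid[:384,:512]; M=np.linalg.inv(ci['world_to_cam'])
x=(u-ci['cx'])/ci['fx'];y=(v-ci['cy'])/ci['fy'];r=np.hypot(x,y);s=np.sin(r)/r
D=np.stack([x*s,-y*s,-np.cos(r)],-1); P=(D/np.cos(r)[...,None]*d[...,None])@M[:3,:3].T+M[:3,3]
k=(np.hypot(P[...,0]-.447,P[...,1]+.023)<.035)&(d>0)&(P[...,2]>.045)&(P[...,2]<.08)
q=P[k]; print(k.sum(),q.mean(0),q.min(0),q.max(0))
print(cv2.minAreaRect(q[:,:2].astype(np.float32)))
t=q[q[:,2]>np.percentile(q[:,2],80)]; print('ridge',t.mean(0))
yaw=-.112; ey=np.array([-np.sin(yaw),np.cos(yaw)]); ex=np.array([np.cos(yaw),np.sin(yaw)])
print('ex rel TCP',np.percentile((q[:,:2]-x0[:2])@ex,[1,50,99]),'ey',np.percentile((q[:,:2]-x0[:2])@ey,[1,50,99]))
to([.447,-.023,.2085])
E
```

```text
1381 [ 0.4452 -0.0214  0.0625] [ 0.4354 -0.0402  0.0506] [ 0.4582 -0.003   0.067 ]
((0.44703540205955505, -0.021634690463542938), (0.036109935492277145, 0.01985146664083004), 83.47467041015625)
ridge [ 0.448  -0.021   0.0656]
ex rel TCP [-0.0081 -0.0013  0.0108] ey [-0.0197 -0.0018  0.0154]
dp_cm [-0.08 -0.22  8.48] turn [-0.    -0.     0.003] t 19.35 pos [ 0.4465 -0.0207  0.2933] F [ 0.7  0.4 -0. ] w 0.0855 g 0.0
```

>>> {"name": "carry_out", "arguments": {"dp": [[-0.1, -0.1, 2.5], [0, 0, 2.5], [0, 0, 2.0], [0, 0, 1.2], [0, 0, 0.3]], "turn": [[0, 0, 0], [0, 0, 0], [0, 0, 0], [0, 0, 0], [0, 0, 0]], "grip": [0, 0, 0, 0, 0.2], "grip_force": 45}}

```text
time: 19.85
position: [0.4477, -0.0237, 0.208]
ee_rot: [-0.0, 0.056, 0.998, -0.0]
contact_force: [1.4, 0.0, 0.4]
width: 0.0734
grasp_force: 0.0
```

>>> {"name": "carry_out", "arguments": {"dp": [[0, 0, 0], [0, 0, 0], [0, 0, 0], [0, 0, 0], [0, 0, 0]], "turn": [[0, 0, 0], [0, 0, 0], [0, 0, 0], [0, 0, 0], [0, 0, 0]], "grip": [0.4, 0.5, 0.7, 1, 1]}}

```text
time: 20.35
position: [0.448, -0.023, 0.2097]
ee_rot: [0.001, 0.056, 0.998, 0.0]
contact_force: [-2.2, 0.9, 5.9]
width: 0.0353
grasp_force: 44.8
```

>>> {"name": "carry_out", "arguments": {"dp": [[0, 0, 0], [0, 0, 0], [0, 0, 0], [0, 0, 0], [0, 0, 0]], "turn": [[0, 0, 0], [0, 0, 0], [0, 0, 0], [0, 0, 0], [0, 0, 0]], "grip": [1, 1, 1, 1, 1]}}

```text
time: 20.85
position: [0.4479, -0.023, 0.2097]
ee_rot: [0.001, 0.056, 0.998, 0.0]
contact_force: [-2.6, 3.0, 5.4]
width: 0.0351
grasp_force: 44.8
```

```bash
python3 - <<'E'
import numpy as np
f0=np.arctan2(30,130);r=np.hypot(30,130);t=np.linspace(0,1.06,31)
t=1.06*(1-np.cos(np.pi*np.linspace(0,1,31)))/2
x=-r*np.cos(f0+t)/10;z=r*np.sin(f0+t)/10
print(np.round(np.c_[-np.diff(x),-np.diff(z)],2).tolist(), x[-1]-x[0],z[-1]-z[0])
E
```

```text
[[-0.01, -0.04], [-0.03, -0.11], [-0.05, -0.19], [-0.07, -0.26], [-0.09, -0.32], [-0.12, -0.38], [-0.16, -0.44], [-0.2, -0.49], [-0.24, -0.52], [-0.28, -0.55], [-0.33, -0.57], [-0.37, -0.58], [-0.42, -0.58], [-0.46, -0.57], [-0.49, -0.55], [-0.52, -0.52], [-0.54, -0.49], [-0.56, -0.45], [-0.56, -0.4], [-0.55, -0.36], [-0.54, -0.31], [-0.51, -0.27], [-0.47, -0.22], [-0.43, -0.18], [-0.38, -0.15], [-0.32, -0.11], [-0.25, -0.08], [-0.18, -0.06], [-0.11, -0.03], [-0.04, -0.01]] 9.2617293828481 9.807237516066404
```

>>> {"name": "carry_out", "arguments": {"dp": [[-0.01, 0, -0.04], [-0.03, 0, -0.11], [-0.05, 0, -0.19], [-0.07, 0, -0.26], [-0.09, 0, -0.32]], "turn": [[0, 0, 0], [0, 0, 0], [0, 0, 0], [0, 0, 0], [0, 0, 0]], "grip": [1, 1, 1, 1, 1]}}

```text
time: 21.35
position: [0.4501, -0.0233, 0.2174]
ee_rot: [-0.0, 0.056, 0.998, 0.0]
contact_force: [6.2, 2.0, -6.9]
width: 0.035
grasp_force: 45.6
```

>>> {"name": "carry_out", "arguments": {"dp": [[-0.12, 0, -0.38], [-0.16, 0, -0.44], [-0.2, 0, -0.49], [-0.24, 0, -0.52], [-0.28, 0, -0.55]], "turn": [[0, 0, 0], [0, 0, 0], [0, 0, 0], [0, 0, 0], [0, 0, 0]], "grip": [1, 1, 1, 1, 1]}}

```text
time: 21.85
position: [0.4601, -0.0244, 0.2415]
ee_rot: [-0.0, 0.056, 0.998, 0.0]
contact_force: [2.9, 3.4, -7.8]
width: 0.0349
grasp_force: 45.5
```

Forces are small; go on.

>>> {"name": "carry_out", "arguments": {"dp": [[-0.33, 0, -0.57], [-0.37, 0, -0.58], [-0.42, 0, -0.58], [-0.46, 0, -0.57], [-0.49, 0, -0.55]], "turn": [[0, 0, 0], [0, 0, 0], [0, 0, 0], [0, 0, 0], [0, 0, 0]], "grip": [1, 1, 1, 1, 1]}}

```text
time: 22.35
position: [0.481, -0.0268, 0.2704]
ee_rot: [-0.0, 0.056, 0.998, 0.0]
contact_force: [0.6, 3.9, -7.6]
width: 0.0352
grasp_force: 45.5
```

>>> {"name": "carry_out", "arguments": {"dp": [[-0.52, 0, -0.52], [-0.54, 0, -0.49], [-0.56, 0, -0.45], [-0.56, 0, -0.4], [-0.55, 0, -0.36]], "turn": [[0, 0, 0], [0, 0, 0], [0, 0, 0], [0, 0, 0], [0, 0, 0]], "grip": [1, 1, 1, 1, 1]}}

```text
time: 22.85
position: [0.5082, -0.0299, 0.2924]
ee_rot: [-0.0, 0.056, 0.998, -0.0]
contact_force: [-0.2, 2.9, -7.0]
width: 0.0355
grasp_force: 45.5
```

>>> {"name": "carry_out", "arguments": {"dp": [[-0.54, 0, -0.31], [-0.51, 0, -0.27], [-0.47, 0, -0.22], [-0.43, 0, -0.18], [-0.38, 0, -0.15]], "turn": [[0, 0, 0], [0, 0, 0], [0, 0, 0], [0, 0, 0], [0, 0, 0]], "grip": [1, 1, 1, 1, 1]}}

```text
time: 23.35
position: [0.5312, -0.0325, 0.3036]
ee_rot: [-0.0, 0.056, 0.998, -0.0]
contact_force: [-2.1, 1.8, -4.4]
width: 0.0351
grasp_force: 45.3
```

>>> {"name": "carry_out", "arguments": {"dp": [[-0.32, 0, -0.11], [-0.25, 0, -0.08], [-0.18, 0, -0.06], [-0.11, 0, -0.03], [-0.04, 0, -0.01]], "turn": [[0, 0, 0], [0, 0, 0], [0, 0, 0], [0, 0, 0], [0, 0, 0]], "grip": [1, 1, 1, 1, 1]}}

```text
time: 23.85
position: [0.5399, -0.0335, 0.3065]
ee_rot: [0.0, 0.056, 0.998, -0.0]
contact_force: [-4.5, 0.5, -1.7]
width: 0.0354
grasp_force: 45.5
```

>>> {"name": "carry_out", "arguments": {"dp": [[0, 0, 0], [0, 0, 0], [0, 0, 0], [0, 0, 0], [0, 0, 0]], "turn": [[0, 0, 0], [0, 0, 0], [0, 0, 0], [0, 0, 0], [0, 0, 0]], "grip": [1, 1, 1, 1, 1]}}

```text
time: 24.35
position: [0.5398, -0.0335, 0.3064]
ee_rot: [0.0, 0.056, 0.998, -0.0]
contact_force: [-3.4, -0.6, -0.1]
width: 0.0352
grasp_force: 45.6
```

```bash
python3 - <<'E'
from h import *
np.set_printoptions(precision=4,suppress=True)
to([.54,-.033,.3066])
yaw=-.1136; ey=np.array([-np.sin(yaw),np.cos(yaw)]); ex=np.array([np.cos(yaw),np.sin(yaw)])
imgs=[]
for n in('side','top'):
    im,d=grab_frame(n);ci=camera_info(n);P=cloud(ci,d);a=im.astype(int)
    g=(a[...,1]>1.5*a[...,0])&(a[...,1]>1.3*a[...,2])&(a[...,1]>40)&(d>0)&(P[...,0]>.35)&(P[...,0]<.65)&(abs(P[...,1]+.03)<.13)
    g=cv2.erode(g.astype(np.uint8),np.ones((3,3)))>0
    q=P[g]; 
    if len(q)>50:
        X=q[:,:2]@ex; A=np.c_[X,q[:,:2]@ey,np.ones(len(q))]
        c=q.mean(0); w=np.ones(len(q),bool)
        for _ in range(4):
            U,S,V=np.linalg.svd(q[w]-q[w].mean(0),full_matrices=False); nn=V[2]; nn=nn*np.sign(nn[2]); w=abs((q-q[w].mean(0))@nn)<.004
        print(n,len(q),w.sum(),'normal',nn,'angle deg',np.degrees(np.arctan2(-nn[:2]@ex,nn[2])))
    imgs.append(cv2.resize(im[130:330,150:350,::-1] if n=='side' else im[150:300,180:330,::-1],(390,390)))
cv2.imwrite('pics/end.png',cv2.hconcat(imgs))
E
```

```text
dp_cm [-0.01  0.05 -0.02] turn [-0.  0.  0.] t 24.35 pos [ 0.5398 -0.0335  0.3064] F [-3.4 -0.6 -0.1] w 0.0352 g 45.6
```

View pics/end.png

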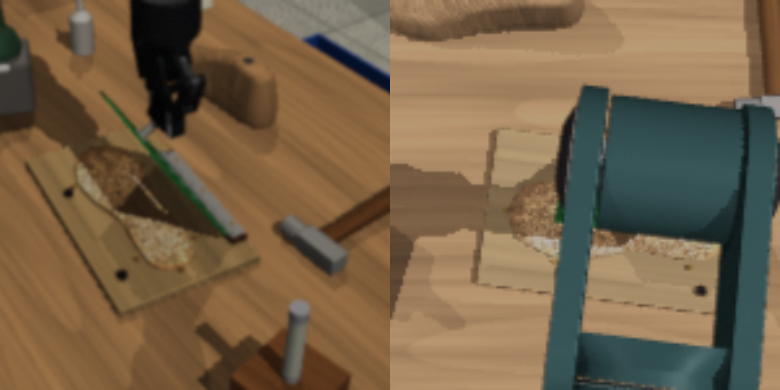

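The template stands open with the insole, white line drawn, still in its pegs (left panel), and the marker upright in its stand. Check the angle with the wrist camera.

```bash
python3 - <<'E'
from h import *
np.set_printoptions(precision=4,suppress=True)
yaw=-.1136; ex=np.array([np.cos(yaw),np.sin(yaw)])
ci=camera_info('wrist'); im,d=grab_frame('wrist'); a=im.astype(int)
v,u=np.mgrid[:384,:512]; M=np.linalg.inv(ci['world_to_cam'])
x=(u-ci['cx'])/ci['fx'];y=(v-ci['cy'])/ci['fy'];r=np.hypot(x,y);s=np.sin(r)/r
D=np.stack([x*s,-y*s,-np.cos(r)],-1); P=(D/np.cos(r)[...,None]*d[...,None])@M[:3,:3].T+M[:3,3]
g=(a[...,1]>1.5*a[...,0])&(a[...,1]>1.3*a[...,2])&(a[...,1]>30)&(d>0)&(P[...,2]>.03)&(P[...,2]<.2)&(P[...,0]<.65)
g=cv2.erode(g.astype(np.uint8),np.ones((3,3)))>0
q=P[g]; print(len(q), q.min(0),q.max(0))
w=np.ones(len(q),bool)
for _ in range(5):
    U,S,V=np.linalg.svd(q[w]-q[w].mean(0),full_matrices=False); n=V[2]*np.sign(V[2][2]); w=abs((q-q[w].mean(0))@n)<.004
print(w.sum(),n,'angle',np.degrees(np.arctan2(-n[:2]@ex,n[2])))
E
```

```text
10057 [ 0.4871 -0.1194  0.0416] [0.5721 0.0611 0.1479]
10057 [ 0.8378 -0.0953  0.5376] angle -57.477275894077266
```

```bash
python3 - <<'E'
from h import *
import pickle
ex=np.array([np.cos(-.1136),np.sin(-.1136)])
for k in('w1','w3','w5'):
    if k=='w5' or k: f=np.load(f'f_{k}.npz');im=f['im'];d=f['d'];ci=pickle.load(open(f'ci_{k}.pkl','rb'))
    a=im.astype(int);v,u=np.mgrid[:384,:512]; M=np.linalg.inv(ci['world_to_cam'])
    x=(u-ci['cx'])/ci['fx'];y=(v-ci['cy'])/ci['fy'];r=np.hypot(x,y);s=np.sin(r)/r
    D=np.stack([x*s,-y*s,-np.cos(r)],-1); P=(D/np.cos(r)[...,None]*d[...,None])@M[:3,:3].T+M[:3,3]
    g=(a[...,1]>1.5*a[...,0])&(a[...,1]>1.3*a[...,2])&(a[...,1]>30)&(d>0)&(abs(P[...,2]-.0215)<.01)
    q=P[g]; U,S,V=np.linalg.svd(q-q.mean(0),full_matrices=False); n=V[2]*np.sign(V[2][2]); print(k,len(q),q.mean(0),'angle',np.degrees(np.arctan2(n[:2]@ex,n[2])))
E
```

```text
w1 15506 [ 0.49626623 -0.02605937  0.02258953] angle 0.03786383182979651
w3 25913 [ 0.4905446  -0.02883578  0.02254042] angle 0.009247459927362173
w5 28340 [ 0.48726463 -0.02437772  0.02258168] angle -0.01972853274831728
```

>>> {"name": "carry_out", "arguments": {"dp": [[-0.1, 0, -0.04], [-0.15, 0, -0.05], [-0.15, 0, -0.05], [-0.1, 0, -0.03], [0, 0, 0]], "turn": [[0, 0, 0], [0, 0, 0], [0, 0, 0], [0, 0, 0], [0, 0, 0]], "grip": [1, 1, 1, 1, 1]}}

```text
time: 25.0
position: [0.5449, -0.034, 0.3078]
ee_rot: [-0.0, 0.056, 0.998, -0.0]
contact_force: [-3.6, -2.9, -4.4]
width: 0.0352
grasp_force: 45.3
```

```bash
cat > ang.py <<'E'
from h import *
np.set_printoptions(precision=4,suppress=True)
ex=np.array([np.cos(-.1136),np.sin(-.1136)])
to([.54,-.033,.3066])
ci=camera_info('wrist'); im,d=grab_frame('wrist'); a=im.astype(int)
v,u=np.mgrid[:384,:512]; M=np.linalg.inv(ci['world_to_cam'])
x=(u-ci['cx'])/ci['fx'];y=(v-ci['cy'])/ci['fy'];r=np.hypot(x,y);s=np.sin(r)/r
D=np.stack([x*s,-y*s,-np.cos(r)],-1); P=(D/np.cos(r)[...,None]*d[...,None])@M[:3,:3].T+M[:3,3]
g=(a[...,1]>1.5*a[...,0])&(a[...,1]>1.3*a[...,2])&(a[...,1]>30)&(d>0)&(P[...,2]>.03)&(P[...,2]<.2)&(P[...,0]<.65)
g=cv2.erode(g.astype(np.uint8),np.ones((3,3)))>0
q=P[g]; c=q.mean(0); U,S,V=np.linalg.svd(q-c,full_matrices=False); n=V[2]*np.sign(V[2][2])
print('angle',np.degrees(np.arctan2(n[:2]@ex,n[2])),'resid mm',S[2]/len(q)**.5*1e3)
h=np.array([.4475,-.0215])+.130*ex; print('distance of hinge axis from plane mm',((np.append(h,.0235)-c)@n)*1e3)
X=(q[:,:2]-h)@ex; k=q[:,2]; print('line to hinge angle from centroid',np.degrees(np.arctan2(c[2]-.0235,-(c[:2]-h)@ex)))
E
python3 ang.py
```

```text
dp_cm [0.5  0.05 0.12] turn [-0. -0.  0.] t 25.0 pos [ 0.5449 -0.034   0.3078] F [-3.6 -2.9 -4.4] w 0.0352 g 45.3
angle 59.57366273760489 resid mm 0.7916886590996343
distance of hinge axis from plane mm 0.10826865495836124
line to hinge angle from centroid 59.52030447503719
```

>>> {"name": "carry_out", "arguments": {"dp": [[-0.07, 0, -0.02], [-0.07, 0, -0.02], [0, 0, 0], [0, 0, 0], [0, 0, 0]], "turn": [[0, 0, 0], [0, 0, 0], [0, 0, 0], [0, 0, 0], [0, 0, 0]], "grip": [1, 1, 1, 1, 1]}}

```text
time: 25.55
position: [0.5462, -0.0342, 0.3082]
ee_rot: [-0.0, 0.056, 0.998, -0.0]
contact_force: [-2.4, -3.6, -7.4]
width: 0.0354
grasp_force: 45.6
```

```bash
python3 ang.py && python3 -c "
from plant import *
print(sign_off())"
```

```text
dp_cm [0.63 0.05 0.16] turn [-0. -0.  0.] t 25.55 pos [ 0.5462 -0.0342  0.3082] F [-2.4 -3.6 -7.4] w 0.0354 g 45.6
angle 60.083997227354146 resid mm 0.802464271402388
distance of hinge axis from plane mm 0.10445061981887846
line to hinge angle from centroid 60.032477064268136
the job is handed in; nothing more can be done
None
```

The shank line is drawn through the slot at about 2.5 cm/s, the marker is back upright in its stand, and the arm is still holding the template open at a measured 60.1° after 25.6 s; the job is handed in.

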